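# Refit the lid of the tool box with its loose hinge pin

## Robot

A 6-joint arm with a two-finger parallel gripper is mounted at the origin on the work surface. World frame = base frame: x ahead of the robot, y to its left, z up, the work surface at z = 0. Lengths are in m, angles in rad, forces in N, time in s.
With the tool pointing down it reaches from about 0.35 to 0.85 m from the base axis. Payload 8.1 kg.
Tool frame: the origin (TCP) lies on the centre line of the jaws, within the pads' length; the fingertips stand 17 mm ahead of it and the grasp point (between the pads) lies 2 mm behind it; z points along the fingers, y is the line along which they close (so a half turn about z gives the same grasp; the last joint's range is limited). The gripper opens to 93 mm and grips with 3 to 60 N. Pads are 15 mm wide; open, the fingers measure 128 mm over their backs; the gripper's body (75 mm by 188 mm) begins 65 mm behind the grasp point.
Start: joints at [1.136, 0.13, 1.488, -0, 1.523, -0.085], TCP at [0.206, 0.564, 0.205] pointing down, gripper open.
Joint ranges: [-2.96, 2.96], [-0.89, 2.26], [0.02, 2.5], [-1.34, 4.48], [0, 2.73], [-2.66, 2.66]. Speed limits (rad/s): [2.39, 2.39, 2.79, 3.14, 3.14, 3.14].

## Interface

Orientations are given as a rotation vector (axis times angle).
In Python, from plant import robot, optics, close_job, models gives the robot as it stands.
- The arm moves only by the shell command python3 -m inch 'ROWS' [OPENING] [FORCE]. ROWS is a JSON object of lists of equal length, an entry for each row: "travel": the shift along the tool's x, y, z in m, a list of three; "spin": the turn about the tool's z in rad. In form: {"travel": [[x, y, z], ...], "spin": [spin, ...]}. A call has 1 to 10 rows; each row is the pose to reach, as a shift and turn from the pose commanded when the call began, along the tool's axes at that moment; what a row does not reach only later rows make up. A row lasts 1/12 s, in which the tool goes at most 41.7 mm and 7.16 degrees, less where a joint would pass 70% of its speed; a pose out of reach is approached as far as the arm can. A call with a gripper value outside its range is refused whole. OPENING is the closure, from 0 (fully open) to 1 (shut), set as the call begins (- or left out, the last holds). The fingers move at their own pace and stop on an object; FORCE is the grip in N (left out, the last holds). Time passes only in rows, so rows that repeat a pose let the fingers close. It gives the time, the measured TCP pose, the force, the opening and the grip force at its end, in the units of the state.
- robot.read_state(): the state, without advancing time (a new reading comes with each control period).
- optics.read_camera(name): name is "scene" or "top" or "wrist"; returns (picture, depth): 400x640x3 uint8, red, green, blue; 400x640 float32, m along the optical axis (not along the pixel's ray), 0 where there is no reading.
- optics.camera_info(name): a dict with "camera_matrix" (3x3 intrinsics, pixels), "view" (4x4, takes a point from world to camera coordinates). Camera axes: x right, y down, z forward; pixel columns grow to the right and rows downward; lengths in m; the calibration is good to about 2 mm. A picture is of the moment at which its call begins: read the wrist's pose just before it. camera_info takes no time and is no camera call; for the wrist camera it gives the pose at the moment of the call.
- close_job(): hands the job in; it is judged then, once.
Trained networks look in the newest picture that a camera, given by its name, has taken for a name from the list of things; names that differ only in an ending like _2 or _b are one class to them, and where a whole thing is asked for, a point or a joint stands for the part that bears it (a point fixed in the world has none). Each returns a list of dicts, best first, with "p" (0 to 1); they miss things now and then, are a little off and sometimes report something else, mostly with a low value. They report only what shows in the picture. A call takes as long as a camera call. They do not tell look-alikes from the thing itself.
- models.look_for(camera, name): "centre" ([x, y, z] in m, in world coordinates, good to about 4 mm: the middle of the surface that is visible of it).
- models.masks_of(camera, name): "region" (400x640 bool, what is visible of it).
The state is a dict: "t": time; "q": joint angles; "dq": joint speeds; "joint_torque": joint torques, N m; "tool_pos": TCP position; "orientation": TCP orientation; "force": force on the tool from outside, world axes, zero at the start; "wrist_torque": the same for the moment, N m; "opening": finger opening in m; "gripper_force": force on a finger pad.
Only numpy, scipy, OpenCV 4.12 (cv2) and the standard library are available. Lean on these libraries where they do the work, as an engineer would, in place of code of your own. Each camera call takes 0.05 s, during which the arm holds its last target. There are 200 camera calls.

## Task

The lid of the plywood tool box has been taken off to scrape the mortar from it. Set it gently back on the box, closed, with its two hinge knuckles between the three on the box, then slide the loose pin through all five from whichever end is free until its bent end is fully home against the end knuckle. Leave the pot, the cup, the palette knife and the foam offcut where they are.

Things in the scene. Friction and masses are not known exactly. Their poses are not given: they have to be found in the camera images.
- tool_box: open plywood box, 120 (x) x 180 (y) x 90 mm high, walls 9 mm, heavy: it does not move. Origin at the centre of its underside. Along its front (-x) rim runs a steel hinge of three knuckles (tubes 22 mm outside, 13 mm bore, 34 mm long, centred at y = -75, 0, +75 mm). Their outermost faces stand 2 mm beyond the box's ends
- hinge_left (a point): point on the box's hinge axis in the outer face of its left (+y) end knuckle
- hinge_right (a point): point on the box's hinge axis in the outer face of its right (-y) end knuckle, 184 mm from the left one
- hinge_mid (a point): middle of the box's hinge axis, which runs parallel to the box's y, 74 mm in front of its centre (x = -74 mm) and 90 mm above the table, level with the rim. The two 41 mm gaps between the box's knuckles take the lid's knuckles with 4 mm to spare at each side
- lid: loose plywood lid, about 300 g, 120 (x) x 180 (y) x 9 mm, lying right way up. Origin at the centre of the panel's underside, z up. Two cleats 12 mm high below it fit inside the box's walls with 2.5 mm play; seated, the panel lies on the rim, its origin 90 mm above the box's origin, its axes along the box's. Two knuckles stand on its front (-x) edge
- lid_hinge (a point): middle of the lid's hinge axis (lid x = -74, y = 0, z = 0 mm); falls on hinge_mid when the lid is seated. The lid's two knuckles have the same bore and outside as the box's, are 33 mm long and centred 37.5 mm to either side of this point along the lid's y
- lid_handle (a point): centre of the lid's wooden bar handle, 41 mm above the panel's underside; the bar is 16 x 16 mm, 110 mm long along the lid's y, with 24 mm free below it, on two posts 14 mm wide at y = -42 and +42 mm
- hinge_pin: loose steel L-shaped pin lying flat on the table, 10 mm round bar, about 150 g. Origin in the middle of the straight shank, on its axis (5 mm above the table); x runs along the shank to the pointed tip at x = +100 mm (the last 16 mm taper to 4 mm). At x = -100 mm the bar is bent square to +y, 40 mm long. Let go in the bores, the bent end falls to hang down
- pin_bend (a point): corner of the pin, where the axes of shank and bent end meet; fully home it stands 5 mm outside the end knuckle's face
- pin_tip (a point): end of the pin's pointed tip
- tool_pot: round plastic pot, 68 mm wide, 105 mm high, with palette knife handles that stand up to 200 mm above the table; it stands close to one end of the hinge. Origin at the centre of its underside
- offcut: low block of foam with mortar on it, 62 x 52 x 33 mm, lying close to the other end of the hinge, below the pin's path. Origin at the centre of its underside
- mortar_cup: plastic cup of set mortar, 78 mm wide, 93 mm high, beside a far corner of the box. Origin at the centre of its underside
- palette_knife: palette knife, 215 mm long, up to 14 mm high, lying along the box's x beside its other far corner. Origin near its middle on its underside
Mind the look-alikes: they are no part of the job. What is shaped like the lid but yellow is not meant.

How it is judged:
By the outcome, as a careful person would: the job done as asked, in the order asked, and still so for the second after the job is handed in, with the robot touching nothing.
It also fails if it takes over 72 s, if anything falls off the work surface, if the arm or the gripper's body presses on something with over 40 N, if the wrist force passes 120 N, or if a joint passes its speed limit or range.

## Working session

There is one attempt and no reset: what is moved stays moved. The work goes in short steps, Python scripts to look and compute and a shell command to move; the robot and the scene stay as the last step left them, time stands still between calls to the robot, and variables do not carry over. Pictures are saved under pics/ and viewed, at most 10 in all, crops included, and the job is handed in when it is done.

```bash
ls; mkdir -p pics
cat > h.py <<'E'
import numpy as np, cv2
from plant import robot, optics, close_job, models
def info(c):
    i=optics.camera_info(c); return np.array(i["camera_matrix"]),np.array(i["view"])
def cloud(c,save=None):
    K,V=info(c); im,d=optics.read_camera(c)
    if save: cv2.imwrite(save,im[:,:,::-1])
    v,u=np.mgrid[:400,:640]
    P=np.stack([(u-K[0,2])/K[0,0]*d,(v-K[1,2])/K[1,1]*d,d,np.ones_like(d)],-1)@np.linalg.inv(V).T
    P=P[...,:3]; P[d==0]=np.nan
    return im,P
def proj(c,X):
    K,V=info(c); x=K@(V[:3,:3]@np.array(X)+V[:3,3]); return x[:2]/x[2]
E
python3 - <<'E'
from h import *
s=robot.read_state(); print(s)
for c in("top","scene"):
    im,P=cloud(c,f"pics/{c}0.png"); np.save(f"{c}.npy",P)
    K,V=info(c); print(c,K[0,0],-V[:3,:3].T@V[:3,3])
    for n in ["tool_box","lid","lid_handle","hinge_pin","pin_tip","pin_bend","tool_pot","offcut","mortar_cup","palette_knife","hinge_left","hinge_right","lid_hinge"]:
        print(n,[(np.round(r["centre"],3).tolist(),round(r["p"],2)) for r in models.look_for(c,n)])
E
```

```text
pics
{'t': 0.0, 'q': array([ 1.13563558e+00,  1.31177307e-01,  1.48926058e+00,  2.12515613e-06,
        1.52299927e+00, -8.53871769e-02]), 'dq': array([-1.64293748e-03,  2.64175460e-05, -5.29466071e-04,  6.65996182e-04,
       -1.45926004e-03,  8.32451914e-04]), 'joint_torque': array([-6.65202856e-05, -5.59837604e+01, -4.91764283e+01,  7.70582934e-02,
        3.47755314e-02, -1.72610726e-04]), 'tool_pos': array([0.2053326 , 0.56314418, 0.2042881 ]), 'orientation': array([-5.46543592e-01, -3.09320086e+00,  2.79847456e-03]), 'force': array([-0.04956909, -0.88380624, -0.23269874]), 'wrist_torque': array([ 0.05116123,  0.02185825, -0.01613628]), 'gripper_force': 0.0, 'opening': 0.092631668854754}
top 381.43849262961135 [0.38417876 0.09066365 1.15090791]
tool_box [([0.536, 0.013, 0.038], 0.57)]
lid [([0.793, -0.013, 0.023], 0.94), ([0.516, 0.383, 0.02], 0.86), ([0.271, 0.354, 0.023], 0.73), ([0.533, 0.634, 0.025], 0.63)]
lid_handle [([0.535, 0.63, 0.024], 0.96), ([0.51, 0.382, 0.021], 0.79), ([0.264, 0.355, 0.022], 0.73), ([0.484, -0.377, 0.013], 0.73), ([0.79, -0.013, 0.021], 0.58)]
hing
[... 933 characters left out ...]
6, 0.636, 0.026], 0.6), ([0.54, 0.015, 0.061], 0.58)]
lid_handle [([0.551, 0.641, 0.023], 0.88), ([0.533, 0.385, 0.023], 0.64), ([0.282, 0.354, 0.02], 0.63), ([0.817, -0.006, 0.02], 0.6)]
hinge_pin [([0.485, -0.377, 0.01], 0.5)]
pin_tip [([0.483, -0.38, 0.004], 0.63)]
pin_bend [([0.488, -0.377, 0.01], 0.48)]
tool_pot [([0.502, 0.188, 0.102], 0.97)]
offcut [([0.461, -0.147, 0.034], 0.61)]
mortar_cup [([0.633, -0.147, 0.091], 0.8)]
palette_knife [([0.651, 0.173, 0.01], 0.46)]
hinge_left [([0.542, 0.015, 0.058], 0.84)]
hinge_right [([0.533, 0.02, 0.054], 0.75)]
lid_hinge [([0.534, 0.387, 0.021], 0.95), ([0.816, -0.005, 0.021], 0.89), ([0.286, 0.356, 0.019], 0.76), ([0.551, 0.636, 0.025], 0.65)]
```

View pics/top0.png

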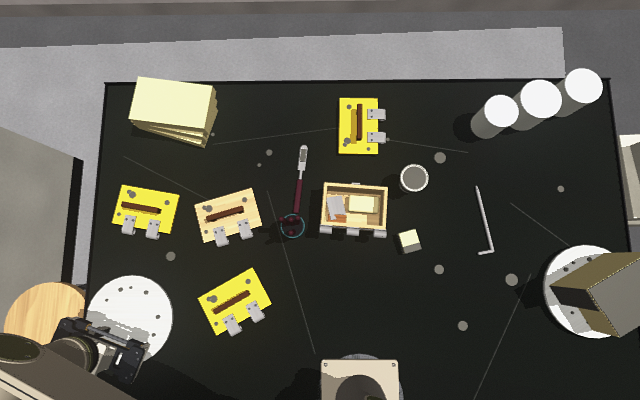

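View pics/scene0.png

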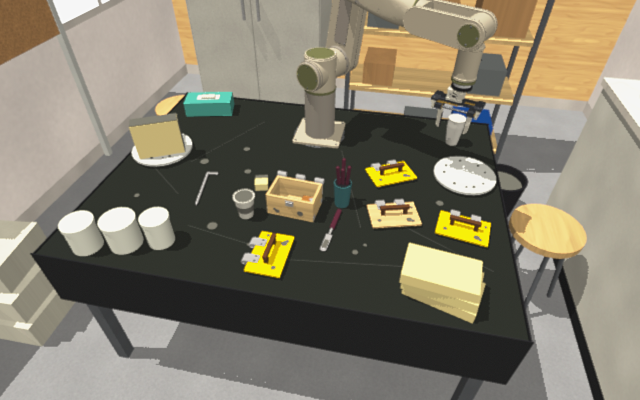

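Top view: the lid look-alikes are yellow at px (358,125), (145,210) and (235,298). The plywood one at (228,213) has the right colour, so I choose it. The box is at (353,208) with its hinge facing the robot. The pot stands at the left end (292,225) and the foam at the right end (409,240), so the pin goes in from the right. The pin lies with its tip at (478,187) and its bend at (491,252). I'll move above the plywood lid for a close look.

```bash
python3 -m inch '{"travel":[[-0.035,-0.006,-0.01],[-0.07,-0.012,-0.02],[-0.105,-0.018,-0.03],[-0.14,-0.024,-0.04],[-0.175,-0.03,-0.05],[-0.21,-0.036,-0.06],[-0.245,-0.042,-0.07],[-0.28,-0.048,-0.08],[-0.32,-0.056,-0.1],[-0.353,-0.063,-0.12]],"spin":[0.11,0.22,0.33,0.44,0.55,0.66,0.77,0.87,0.98,0.98]}'
python3 -m inch '{"travel":[[0,0,0],[0,0,0],[0,0,0],[0,0,0]],"spin":[0,0,0,0]}'
python3 - <<'E'
from h import *
from scipy.spatial.transform import Rotation as R
s=robot.read_state(); print(s['t'],s['tool_pos'],R.from_rotvec(s['orientation']).as_matrix().round(4).tolist(),s['q'])
K,V=info("wrist"); print(V.round(3).tolist(),-V[:3,:3].T@V[:3,3])
im,P=cloud("wrist","pics/w1.png"); np.save("w1.npy",P)
E
```

```text
t: 2.23
tool_pos: [0.5157, 0.3826, 0.324]
orientation: [-1.947, -2.465, 0.003]
force: [0.6, 0.3, -0.1]
opening: 0.093
gripper_force: 0.0
t: 2.57
tool_pos: [0.5134, 0.3847, 0.3235]
orientation: [-1.936, -2.473, 0.002]
force: [-0.0, 0.2, 0.1]
opening: 0.0932
gripper_force: 0.0
2.5667 [0.51340943 0.38474017 0.32353232] [[-0.24, 0.9708, -0.0017], [0.9708, 0.24, -0.0006], [-0.0002, -0.0018, -1.0]] [5.62962333e-01 2.31316699e-01 1.16227096e+00 4.23534387e-04
 1.74979581e+00 3.20627673e-01]
[[0.97, 0.242, -0.001, -0.591], [0.23, -0.925, 0.302, 0.167], [0.072, -0.293, -0.953, 0.581], [0.0, 0.0, 0.0, 1.0]] [0.49289875 0.46739946 0.50351779]
```

View pics/w1.png

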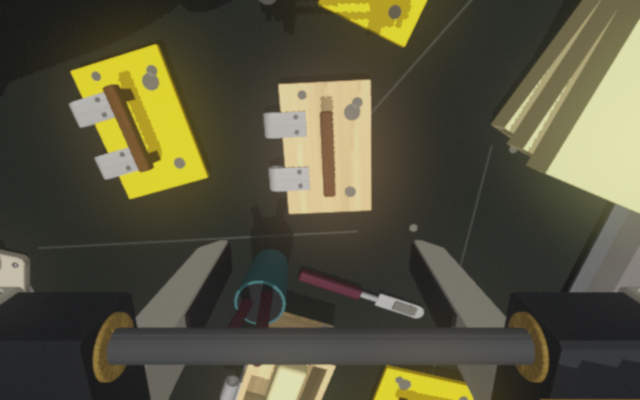

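The wrist view shows the plywood lid at (325,145), with a brown bar handle at (328,150) and two knuckles on the left at (285,125) and (288,178). Its yellow neighbour is at (140,120). The choice is confirmed, so I'll measure from the wrist and top clouds.

```bash
cat >> h.py <<'E'
def rect(P,c,zr,r,save=None):
    "min-area rect of points with z in zr and within r of c"
    m=(P[...,2]>zr[0])&(P[...,2]<zr[1])&(np.hypot(P[...,0]-c[0],P[...,1]-c[1])<r)
    Q=P[m]
    (cx,cy),(w,h),a=cv2.minAreaRect((Q[:,:2]*1000).astype(np.float32))
    print(len(Q),"c",round(cx,1),round(cy,1),"wh",round(w,1),round(h,1),"a",round(a,2),"z med",np.round(np.percentile(Q[:,2],[5,50,95])*1000,1)); return Q
E
python3 - <<'E'
from h import *
W=np.load("w1.npy");T=np.load("top.npy");S=np.load("scene.npy")
for n,P in(("w",W),("t",T),("s",S)):
    print(n)
    print("panel");rect(P,(.52,.383),(.013,.03),.12)
    print("handle");rect(P,(.52,.383),(.047,.075),.1)
    print("box rim");rect(P,(.535,.013),(.082,.0925),.14) if n!="w" else 0
    print("hinge tops");rect(P,(.535,.013),(.094,.106),.14) if n!="w" else 0
    print("pin");rect(P,(.487,-.377),(.004,.02),.14) if n!="w" else 0
E
```

```text
w
panel
11107 c 510.0 383.9 wh 144.9 180.1 a 16.94 z med [20.2 21.9 24.5]
handle
1075 c 521.7 387.9 wh 16.0 109.1 a 16.82 z med [59.  61.3 62.9]
box rim
hinge tops
pin
t
panel
2344 c 509.4 383.0 wh 145.7 180.7 a 16.94 z med [17.9 21.8 26. ]
handle
230 c 521.4 385.3 wh 16.6 109.5 a 16.95 z med [53.5 60.5 64.5]
box rim
665 c 528.5 13.9 wh 182.4 149.9 a 85.14 z med [85.1 90.  92.1]
hinge tops
288 c 525.1 13.7 wh 182.7 142.9 a 85.69 z med [ 94.4  98.9 103.1]
pin
553 c 491.1 -377.9 wh 261.5 268.5 a 11.9 z med [ 4.1  5.7 11.7]
s
panel
1004 c 514.5 382.0 wh 149.0 182.4 a 16.57 z med [15.6 20.4 24.6]
handle
155 c 525.1 384.5 wh 24.4 107.6 a 17.72 z med [48.9 57.9 63. ]
box rim
429 c 532.4 10.8 wh 185.5 152.1 a 84.57 z med [83.  88.  91.8]
hinge tops
92 c 529.4 12.5 wh 182.6 145.2 a 84.1 z med [ 94.5  98.1 101.9]
pin
172 c 495.3 -375.2 wh 233.3 261.0 a 31.66 z med [ 4.1  6.1 12.1]
```

```bash
python3 -m inch '{"travel":[[0,0.003,0.03],[0,0.006,0.07],[0,0.009,0.11],[0,0.009,0.15],[0,0.009,0.19],[0,0.009,0.215],[0,0.009,0.224],[0,0.009,0.224]],"spin":[-0.02,-0.04,-0.052,-0.052,-0.052,-0.052,-0.052,-0.052]}'
cat > st.py <<'E'
from h import *
from scipy.spatial.transform import Rotation as R
s=robot.read_state(); M=R.from_rotvec(s['orientation']).as_matrix()
print(s['t'],s['tool_pos'].round(4),"tool y angle",np.degrees(np.arctan2(M[1,1],M[0,1])).round(2),"tilt",M[:2,2].round(4),"F",s['force'].round(1),"op",s['opening'].round(4),s['gripper_force'],"q6",s['q'][5].round(2))
import sys
if len(sys.argv)>2:
    d=np.array([float(a) for a in sys.argv[1:4]])-s['tool_pos']; print("tool delta",(M.T@d).round(4))
E
python3 st.py .5217 .3875 .051
```

```text
t: 3.28
tool_pos: [0.5202, 0.3857, 0.0968]
orientation: [-1.87, -2.521, 0.01]
force: [-0.3, -0.2, -0.4]
opening: 0.0929
gripper_force: 0.0Traceback (most recent call last):
  File "st.py", line 4, in <module>
    print(s['t'],s['tool_pos'].round(4),"tool y angle",np.degrees(np.arctan2(M[1,1],M[0,1])).round(2),"tilt",M[:2,2].round(4),"F",s['force'].round(1),"op",s['opening'].round(4),s['gripper_force'],"q6",s['q'][5].round(2))
                                                                                                                                                           ^^^^^^^^^^^^^^^^^^
AttributeError: 'float' object has no attribute 'round'
```

```bash
sed -i "s/s\['opening'\].round(4)/round(s['opening'],4)/" st.py
python3 -m inch '{"travel":[[0.001,0.002,0.02],[0.001,0.002,0.04],[0.001,0.002,0.046],[0.001,0.002,0.046],[0.001,0.002,0.046]],"spin":[0,0,0,0,0]}'
python3 -m inch '{"travel":[[0,0,0],[0,0,0],[0,0,0],[0,0,0],[0,0,0],[0,0,0]],"spin":[0,0,0,0,0,0]}' 1 40
python3 st.py .5217 .3875 .051
```

```text
t: 3.7
tool_pos: [0.5257, 0.3885, 0.0566]
orientation: [1.872, 2.522, 0.003]
force: [0.7, -0.5, 0.4]
opening: 0.0927
gripper_force: 0.0
t: 4.2
tool_pos: [0.5251, 0.3878, 0.0549]
orientation: [1.873, 2.522, 0.0]
force: [0.6, -0.9, -0.1]
opening: 0.0573
gripper_force: 0.0
4.2 [0.5251 0.3878 0.0549] tool y angle 16.79 tilt [0.0002 0.0001] F [ 0.6 -0.9 -0.1] op 0.0573 0.0 q6 0.26
tool delta [ 0.0007 -0.0034  0.0039]
```

```bash
python3 -m inch '{"travel":[[0,-0.003,0.003],[0,-0.003,0.003],[0,-0.003,0.003],[0,-0.003,0.003],[0,-0.003,0.003],[0,-0.003,0.003],[0,-0.003,0.003],[0,-0.003,0.003],[0,-0.003,0.003],[0,-0.003,0.003]],"spin":[0,0,0,0,0,0,0,0,0,0]}' 1 40
python3 st.py .5217 .3875 .051
```

```text
t: 5.03
tool_pos: [0.5222, 0.387, 0.0517]
orientation: [1.873, 2.522, 0.0]
force: [0.6, -0.3, -0.7]
opening: 0.0005
gripper_force: 0.0
5.0333 [0.5222 0.387  0.0517] tool y angle 16.79 tilt [0.0001 0.    ] F [ 0.6 -0.3 -0.7] op 0.0005 0.0 q6 0.27
tool delta [ 0.0007 -0.0003  0.0007]
```

Run:
```python
from h import *
im,P=cloud("wrist","pics/w2.png")
im,P=cloud("top")
print("panel");rect(P,(.52,.383),(.013,.03),.12)
```

```text
panel
1206 c 509.6 382.8 wh 145.8 180.5 a 16.82 z med [17.7 21.8 25.9]
```

View pics/w2.png

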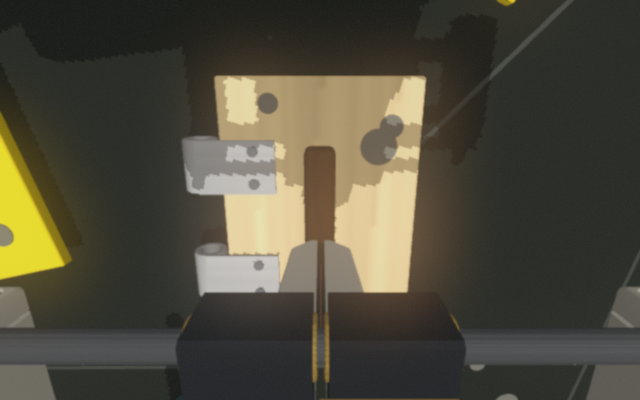

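The picture shows the jaws shut at (320,265) above the bar, not around it, with the bar visible at (320,190). I'll check the true fingertip height in the depth image.

Run:
```python
from h import *
s=robot.read_state()
im,P=cloud("wrist")
t=s['tool_pos']
for dz in(0,-.017,.02):print(dz,proj("wrist",t+[0,0,dz]))
for v in range(150,300,10): print(v,[P[v,u].round(3).tolist() for u in (305,320,335)])
print(np.nanmedian(P[20:60,80:160,2]),np.nanmedian(P[300:,600:,2]))
```

```text
0 [320.42065764 245.58060439]
-0.017 [320.38509299 233.43842857]
0.02 [320.47077922 262.69268234]
150 [[0.499, 0.437, 0.056], [0.506, 0.44, 0.06], [0.517, 0.436, 0.022]]
160 [[0.5, 0.433, 0.06], [0.507, 0.435, 0.063], [0.515, 0.437, 0.06]]
170 [[0.502, 0.428, 0.061], [0.509, 0.43, 0.061], [0.516, 0.432, 0.059]]
180 [[0.503, 0.423, 0.06], [0.51, 0.426, 0.062], [0.518, 0.427, 0.059]]
190 [[0.505, 0.418, 0.061], [0.512, 0.421, 0.062], [0.519, 0.422, 0.059]]
200 [[0.506, 0.413, 0.06], [0.513, 0.416, 0.062], [0.526, 0.406, 0.021]]
210 [[0.508, 0.407, 0.059], [0.515, 0.41, 0.062], [0.528, 0.4, 0.022]]
220 [[0.509, 0.402, 0.06], [0.517, 0.405, 0.06], [0.53, 0.393, 0.022]]
230 [[0.511, 0.397, 0.06], [0.518, 0.399, 0.061], [0.532, 0.386, 0.021]]
240 [[0.512, 0.391, 0.06], [0.52, 0.394, 0.06], [0.534, 0.38, 0.022]]
250 [[0.512, 0.394, 0.077], [0.519, 0.395, 0.075], [0.526, 0.398, 0.077]]
260 [[0.513, 0.394, 0.087], [0.52, 0.393, 0.082], [0.526, 0.398, 0.088]]
270 [[0.513, 0.395, 0.098], [0.521, 0.389, 0.082], [0.525, 0.398, 0.097]]
280 [[0.513, 0.394, 0.104], [0.523, 0.385, 0.085], [0.525, 0.398, 0.105]]
290 [[0.514, 0.395, 0.112], [0.524, 0.38, 0.086], [0.524, 0.398, 0.113]]
0.00045266372282529166 0.15991431663582056
```

The fingertips really end about 10 mm above the reported TCP (z≈0.062), though the sideways match is good. So heights need roughly a 28 mm offset. I'll open, descend and check.

```bash
python3 -m inch '{"travel":[[0,0,-0.008],[0,0,-0.008],[0,0,-0.008],[0,0,-0.008],[0,0,-0.008]],"spin":[0,0,0,0,0]}' 0.5 40
python3 -m inch '{"travel":[[0,0,0.01],[0,0,0.02],[0,0,0.02],[0,0,0.02]],"spin":[0,0,0,0]}'
python3 - <<'E'
from h import *
im,P=cloud("wrist")
s=robot.read_state();t=s['tool_pos'];print(s['t'],t,s['opening'],s['force'])
# finger points: columns +-, near y of finger
from scipy.spatial.transform import Rotation as R
M=R.from_rotvec(s['orientation']).as_matrix()
L=(P-t)@M
m=(abs(L[...,0])<.012)&(abs(L[...,1])<.05)&(abs(L[...,1])>.018)&(L[...,2]<.012)&(L[...,2]>-.05)
Q=L[m]; print(len(Q),np.percentile(Q[:,2],[50,90,98,100]),Q[:,0].max())
E
```

```text
t: 5.6
tool_pos: [0.5222, 0.3869, 0.0597]
orientation: [1.873, 2.522, -0.0]
force: [0.1, -0.2, -1.1]
opening: 0.0293
gripper_force: 0.0
t: 5.93
tool_pos: [0.5209, 0.3861, 0.0376]
orientation: [-1.873, -2.521, 0.005]
force: [0.5, -0.4, -0.2]
opening: 0.0463
gripper_force: 0.0
5.9833 [0.52146161 0.38646741 0.03849003] 0.04645971560596488 [-0.01271872 -0.0295136   1.08768981]
3058 [-0.03548464 -0.01966306 -0.0147033  -0.01218536] 0.01044204136405223
```

```bash
python3 -m inch '{"travel":[[0,0.001,0.008],[0,0.001,0.015],[0,0.001,0.015],[0,0.001,0.015]],"spin":[0,0,0,0]}'
python3 -m inch '{"travel":[[0,0,0],[0,0,0],[0,0,0],[0,0,0],[0,0,0],[0,0,0],[0,0,0]],"spin":[0,0,0,0,0,0,0]}' 1 45
python3 st.py
```

```text
t: 6.32
tool_pos: [0.5225, 0.3868, 0.0237]
orientation: [-1.873, -2.521, 0.002]
force: [-0.9, -0.5, 0.0]
opening: 0.0461
gripper_force: 0.0
t: 6.9
tool_pos: [0.5231, 0.3872, 0.0249]
orientation: [-1.873, -2.522, 0.0]
force: [-1.4, -0.8, 2.0]
opening: 0.0157
gripper_force: 45.0
6.9 [0.5231 0.3872 0.0249] tool y angle 16.79 tilt [-0.0001  0.    ] F [-1.4 -0.8  2. ] op 0.0157 45.00064730644226 q6 0.27
```

The lid is gripped at 15.7 mm, so the height offset is confirmed. The box needs a precise pose and the held lid would block the wrist view, so I'll release and look at the box from above.

```bash
python3 -m inch '{"travel":[[0,0,0],[0,0,0],[0,0,0],[0,0,-0.02],[0,0,-0.05],[0,0,-0.09],[0,0,-0.13],[0,0,-0.17],[0,0,-0.21],[0,0,-0.25]],"spin":[0,0,0,0,0,0,0,0,0,0]}' 0.5 45
python3 -m inch '{"travel":[[-0.038,-0.01,0],[-0.076,-0.02,0],[-0.114,-0.03,0],[-0.152,-0.04,0],[-0.19,-0.051,0],[-0.228,-0.062,0],[-0.266,-0.072,0],[-0.304,-0.082,0],[-0.319,-0.086,0],[-0.319,-0.086,0]],"spin":[0.1,0.2,0.3,0.379,0.379,0.379,0.379,0.379,0.379,0.379]}'
python3 -m inch '{"travel":[[0,0,0],[0,0,0],[0,0,0]],"spin":[0,0,0]}'
python3 st.py
python3 - <<'E'
from h import *
im,P=cloud("wrist","pics/w3.png"); np.save("w3.npy",P)
im,P2=cloud("wrist"); np.save("w3b.npy",P2)
for Q in(P,P2):
    rect(Q,(.535,.013),(.08,.0925),.14); rect(Q,(.46,.02),(.096,.106),.11)
E
```

```text
t: 7.73
tool_pos: [0.5229, 0.387, 0.2767]
orientation: [1.873, 2.522, 0.0]
force: [0.6, 0.4, 0.5]
opening: 0.0466
gripper_force: 0.0
t: 8.57
tool_pos: [0.5331, 0.0532, 0.2748]
orientation: [2.319, 2.118, -0.001]
force: [0.6, 0.1, -0.3]
opening: 0.0467
gripper_force: 0.0
t: 8.82
tool_pos: [0.5329, 0.0582, 0.2747]
orientation: [-2.313, -2.125, -0.0]
force: [-0.1, -0.4, 0.5]
opening: 0.0465
gripper_force: 0.0
8.8167 [0.5329 0.0582 0.2747] tool y angle -4.85 tilt [0.     0.0003] F [-0.1 -0.4  0.5] op 0.0465 0.0 q6 0.1
4935 c 530.5 14.7 wh 183.0 153.1 a 85.36 z med [82.3 90.4 91.8]
1141 c 468.4 57.2 wh 108.6 19.5 a 85.16 z med [ 96.6 100.  102. ]
4918 c 530.3 14.6 wh 183.1 153.0 a 85.15 z med [82.4 90.4 91.7]
1147 c 465.3 20.6 wh 181.9 19.4 a 85.18 z med [ 96.5 100.  102. ]
```

View pics/w3.png

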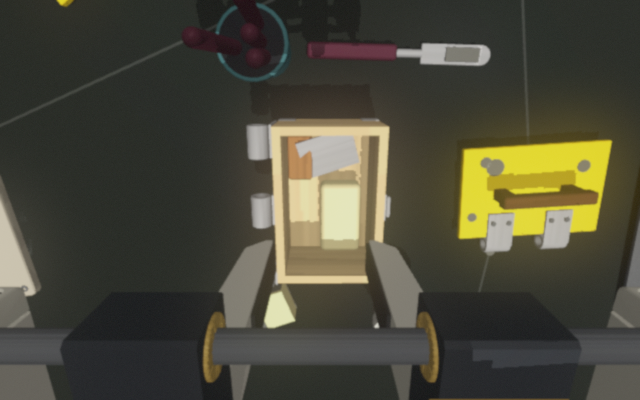

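The wrist view shows the box with its rim spanning (272–388, 120–282), knuckles at (258,142) and (262,210), and the third hidden behind the finger. The pot is at (252,42) and the knife at (400,52). The box centre is (0.539, 0.014) with yaw −4.85°. Now back to the lid.

```bash
python3 -m inch '{"travel":[[0.038,-0.004,0],[0.076,-0.008,0],[0.114,-0.012,0],[0.152,-0.016,0],[0.19,-0.021,0],[0.228,-0.026,0],[0.266,-0.030,0],[0.304,-0.035,0],[0.327,-0.038,0],[0.327,-0.038,0]],"spin":[-0.1,-0.2,-0.3,-0.378,-0.378,-0.378,-0.378,-0.378,-0.378,-0.378]}'
python3 -m inch '{"travel":[[0,0,0.03],[0,0,0.07],[0,0,0.11],[0,0,0.15],[0,0,0.17],[0,0,0.17],[0,0,0.17]],"spin":[0,0,0,0,0,0,0]}'
python3 st.py .5225 .3872 .0245
```

```text
t: 9.75
tool_pos: [0.5208, 0.3917, 0.2735]
orientation: [-1.866, -2.525, 0.0]
force: [0.8, 0.2, 0.2]
opening: 0.0464
gripper_force: 0.0
t: 10.33
tool_pos: [0.5219, 0.3856, 0.1035]
orientation: [-1.873, -2.521, 0.005]
force: [-0.1, -0.1, 1.7]
opening: 0.0463
gripper_force: 0.0
10.3333 [0.5219 0.3856 0.1035] tool y angle 16.77 tilt [-0.0027 -0.0018] F [-0.1 -0.1  1.7] op 0.0463 0.0 q6 0.26
tool delta [0.0014 0.0012 0.079 ]
```

```bash
python3 -m inch '{"travel":[[0,0,0.03],[0,0,0.06],[0,0,0.077],[0,0,0.077],[0,0,0.077]],"spin":[0,0,0,0,0]}'
python3 -m inch '{"travel":[[0,0,0],[0,0,0],[0,0,0],[0,0,0],[0,0,0],[0,0,0],[0,0,0]],"spin":[0,0,0,0,0,0,0]}' 1 50
python3 - <<'E'
from h import *
for i in range(2):
    im,P=cloud("wrist"); rect(P,(.52,.383),(.013,.03),.12)
E
python3 st.py
```

```text
t: 10.75
tool_pos: [0.5241, 0.3867, 0.0297]
orientation: [1.874, 2.521, 0.002]
force: [0.5, -0.2, 0.3]
opening: 0.0466
gripper_force: 0.0
t: 11.33
tool_pos: [0.5236, 0.3863, 0.0285]
orientation: [1.875, 2.521, 0.001]
force: [-1.8, -0.5, 5.3]
opening: 0.0158
gripper_force: 50.0
42828 c 507.5 398.4 wh 144.2 151.2 a 16.73 z med [20.6 21.8 24.4]
42832 c 507.5 398.7 wh 144.3 150.5 a 16.8 z med [20.6 21.8 24.4]
11.4333 [0.5236 0.3863 0.0285] tool y angle 16.73 tilt [0.0009 0.0005] F [-1.1 -0.7  5.2] op 0.0157 50.00200867652893 q6 0.26
```

```bash
python3 -m inch '{"travel":[[0,0,-0.01],[0,0,-0.03],[0,0,-0.055],[0,0,-0.085],[0,0,-0.115],[0,0,-0.145],[0,0,-0.175],[0,0,-0.205],[0,0,-0.225],[0,0,-0.24]],"spin":[0,0,0,0,0,0,0,0,0,0]}'
python3 -m inch '{"travel":[[-0.02,-0.005,0],[-0.05,-0.013,0],[-0.083,-0.021,0],[-0.116,-0.03,0],[-0.149,-0.038,0],[-0.182,-0.047,0],[-0.215,-0.055,0],[-0.248,-0.064,0],[-0.281,-0.072,0],[-0.314,-0.081,0]],"spin":[0.04,0.08,0.12,0.16,0.2,0.24,0.28,0.32,0.35,0.377]}'
python3 -m inch '{"travel":[[0,0,0],[0,0,0],[0,0,0],[0,0,0]],"spin":[0,0,0,0]}'
python3 st.py .5385 .0127 .150
```

```text
t: 12.27
tool_pos: [0.5235, 0.3862, 0.2708]
orientation: [1.874, 2.52, 0.004]
force: [-0.5, 0.5, -3.2]
opening: 0.0157
gripper_force: 50.0
t: 13.1
tool_pos: [0.5352, 0.0604, 0.2674]
orientation: [-2.315, -2.123, 0.001]
force: [1.5, 0.5, -2.8]
opening: 0.0155
gripper_force: 50.0
t: 13.43
tool_pos: [0.5357, 0.0629, 0.2675]
orientation: [-2.312, -2.126, 0.0]
force: [1.1, -0.3, -3.2]
opening: 0.0157
gripper_force: 50.0
13.4333 [0.5357 0.0629 0.2675] tool y angle -4.8 tilt [-0.0006  0.0004] F [ 1.1 -0.3 -3.2] op 0.0157 49.99906539916992 q6 0.11
tool delta [-0.0499  0.007   0.1175]
```

```bash
python3 -m inch '{"travel":[[-0.02,0.003,0.005],[-0.04,0.006,0.02],[-0.05,0.007,0.05],[-0.05,0.007,0.08],[-0.05,0.007,0.105],[-0.05,0.007,0.118],[-0.05,0.007,0.122],[-0.05,0.007,0.122],[-0.05,0.007,0.122],[-0.05,0.007,0.122]],"spin":[0,0,0,0,0,0,0,0,0,0]}'
python3 -m inch '{"travel":[[0,0,0],[0,0,0],[0,0,0]],"spin":[0,0,0]}'
python3 st.py .5385 .0127 .1065
python3 - <<'E'
from h import *
im,P=cloud("wrist","pics/w4.png")
rect(P,(.535,.013),(.128,.15),.12)
np.save("w4.npy",P)
im,P=cloud("scene","pics/s4.png");np.save("s4.npy",P)
cv2.imwrite("pics/s4c.png",cv2.resize(im[130:250,210:390,::-1],None,fx=4,fy=4,interpolation=cv2.INTER_CUBIC))
E
```

```text
t: 14.27
tool_pos: [0.5402, 0.0119, 0.148]
orientation: [2.311, 2.124, 0.004]
force: [0.1, -0.3, -2.5]
opening: 0.0155
gripper_force: 50.0
t: 14.52
tool_pos: [0.5393, 0.0115, 0.1466]
orientation: [2.313, 2.124, 0.002]
force: [-0.2, -0.8, -3.5]
opening: 0.0155
gripper_force: 50.0
14.5167 [0.5393 0.0115 0.1466] tool y angle -4.87 tilt [ 0.0015 -0.0001] F [-0.2 -0.8 -3.5] op 0.0155 49.99896168708801 q6 0.01
tool delta [ 0.0011 -0.0009  0.0401]
43019 c 528.5 28.8 wh 150.8 144.5 a 85.19 z med [138.7 140.  142.4]
```

View pics/w4.png

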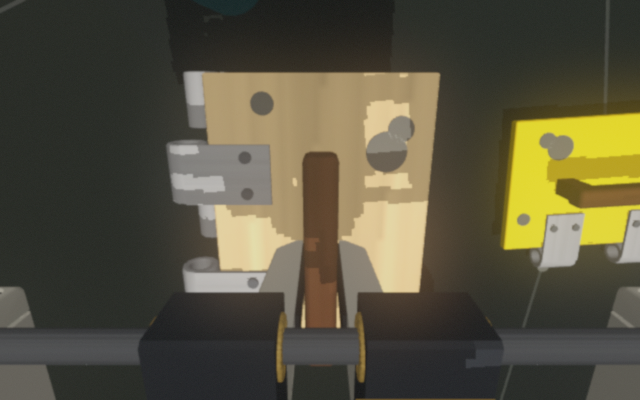

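The wrist view shows the gripped lid above the box: its knuckle at (205,172) lies between the box knuckles at (195,95) and (207,220). The measured offset is about 1 mm, so I'll lower it slowly.

```bash
python3 -m inch '{"travel":[[0.001,-0.001,0.004],[0.001,-0.001,0.009],[0.001,-0.001,0.014],[0.001,-0.001,0.019],[0.001,-0.001,0.022],[0.001,-0.001,0.025],[0.001,-0.001,0.027],[0.001,-0.001,0.029],[0.001,-0.001,0.031],[0.001,-0.001,0.032]],"spin":[0,0,0,0,0,0,0,0,0,0]}'
python3 st.py .5385 .0127 .1065
python3 -m inch '{"travel":[[0,0,0.001],[0,0,0.002],[0,0,0.003],[0,0,0.004],[0,0,0.005],[0,0,0.005]],"spin":[0,0,0,0,0,0]}'
python3 st.py .5385 .0127 .1065
```

```text
t: 15.45
tool_pos: [0.5378, 0.0127, 0.1135]
orientation: [2.314, 2.125, -0.0]
force: [0.3, 0.5, -2.8]
opening: 0.0158
gripper_force: 50.0
15.45 [0.5378 0.0127 0.1135] tool y angle -4.87 tilt [ 0. -0.] F [ 0.3  0.5 -2.8] op 0.0158 49.998798966407776 q6 0.01
tool delta [0.0001 0.0007 0.007 ]
t: 15.95
tool_pos: [0.5376, 0.0127, 0.1084]
orientation: [-2.314, -2.125, 0.0]
force: [-0.3, 1.2, -3.2]
opening: 0.0156
gripper_force: 50.0
15.95 [0.5376 0.0127 0.1084] tool y angle -4.87 tilt [-0.0003  0.    ] F [-0.3  1.2 -3.2] op 0.0156 49.998974204063416 q6 0.01
tool delta [0.0001 0.0009 0.0019]
```

```bash
python3 -m inch '{"travel":[[0,0.0005,0.0007],[0,0.0005,0.0014],[0,0.0005,0.002],[0,0.0005,0.002],[0,0.0005,0.002]],"spin":[0,0,0,0,0]}'
python3 - <<'E'
from h import *
im,P=cloud("wrist"); rect(P,(.535,.013),(.0935,.104),.075)
Q=P[(P[...,2]>.085)&(P[...,2]<.115)&(np.abs(P[...,0]-.55)<.03)&(np.abs(P[...,1]-.08)<.015)]; print(np.median(Q[:,2]))
E
python3 st.py
```

```text
t: 16.37
tool_pos: [0.5383, 0.0126, 0.1066]
orientation: [-2.314, -2.125, 0.0]
force: [0.4, 0.4, -2.9]
opening: 0.0155
gripper_force: 50.0
30312 c 529.8 21.2 wh 134.4 138.1 a 85.32 z med [ 98.7 100.  102.6]
0.0997840715865562
16.4167 [0.5383 0.0126 0.1067] tool y angle -4.87 tilt [-0. -0.] F [-1.5 -0.2 -3.4] op 0.0159 49.998870491981506 q6 0.01
```

```bash
python3 -m inch '{"travel":[[0,0,0.0005],[0,0,0.001],[0,0,0.001],[0,0,0.001]],"spin":[0,0,0,0]}'
python3 -m inch '{"travel":[[0,0,0.0005],[0,0,0.001],[0,0,0.001]],"spin":[0,0,0]}'
python3 st.py
```

```text
t: 16.75
tool_pos: [0.5384, 0.0126, 0.1065]
orientation: [2.314, 2.125, 0.0]
force: [-5.7, 0.3, 5.8]
opening: 0.0156
gripper_force: 50.0
t: 17.0
tool_pos: [0.5384, 0.0126, 0.1064]
orientation: [2.313, 2.125, 0.0]
force: [-8.4, 0.4, 13.6]
opening: 0.0152
gripper_force: 50.0
17.0 [0.5384 0.0126 0.1064] tool y angle -4.86 tilt [ 0.0005 -0.0001] F [-8.4  0.4 13.6] op 0.0152 50.00460684299469 q6 0.01
```

The lid is seated; contact came at the predicted height. I'll release, rise and check it, then go and look at the pin.

```bash
python3 -m inch '{"travel":[[0,0,-0.001],[0,0,-0.001]],"spin":[0,0]}' 1 20
python3 -m inch '{"travel":[[0,0,0],[0,0,0],[0,0,0],[0,0,0],[0,0,-0.02],[0,0,-0.05],[0,0,-0.09],[0,0,-0.13],[0,0,-0.17],[0,0,-0.19]],"spin":[0,0,0,0,0,0,0,0,0,0]}' 0.55 20
python3 - <<'E'
from h import *
im,P=cloud("wrist","pics/w5.png"); np.save("w5.npy",P)
print("lid panel");rect(P,(.535,.013),(.094,.1035),.11)
E
python3 -m inch '{"travel":[[-0.038,-0.006,0],[-0.076,-0.012,0],[-0.114,-0.018,0],[-0.152,-0.024,0],[-0.19,-0.03,0],[-0.228,-0.036,0],[-0.266,-0.042,0],[-0.304,-0.048,0],[-0.342,-0.054,0],[-0.38,-0.06,0]],"spin":[0.12,0.24,0.36,0.48,0.6,0.72,0.84,0.96,1.08,1.2]}'
python3 -m inch '{"travel":[[0,0,0],[0,0,0],[0,0,0],[0,0,0]],"spin":[0.05,0.09,0.09,0.09]}'
python3 st.py
python3 - <<'E'
from h import *
im,P=cloud("wrist","pics/w6.png"); np.save("w6.npy",P)
E
```

```text
t: 17.17
tool_pos: [0.5386, 0.0126, 0.1065]
orientation: [2.313, 2.125, 0.001]
force: [-5.0, 0.2, 6.9]
opening: 0.0158
gripper_force: 20.0
t: 18.0
tool_pos: [0.5398, 0.0125, 0.3016]
orientation: [2.31, 2.122, 0.007]
force: [0.1, 0.6, 1.5]
opening: 0.0421
gripper_force: 0.0
lid panel
18239 c 526.9 13.6 wh 181.6 144.3 a 85.17 z med [ 98.2  99.8 102.4]
t: 18.88
tool_pos: [0.4454, -0.3627, 0.2952]
orientation: [-3.111, -0.438, 0.0]
force: [1.2, 0.5, 0.7]
opening: 0.0418
gripper_force: 0.0
t: 19.22
tool_pos: [0.4461, -0.3609, 0.2951]
orientation: [-3.126, -0.309, 0.001]
force: [0.7, 0.2, -0.4]
opening: 0.0416
gripper_force: 0.0
19.2167 [ 0.4461 -0.3609  0.2951] tool y angle -78.71 tilt [-0.0005  0.0005] F [ 0.7  0.2 -0.4] op 0.0416 0.0 q6 0.6
```

View pics/w6.png

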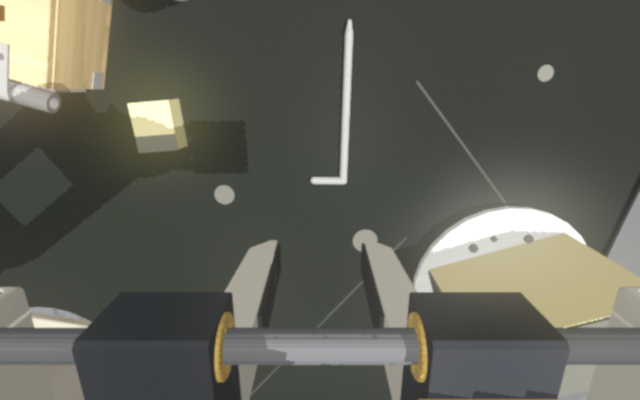

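View pics/w5.png

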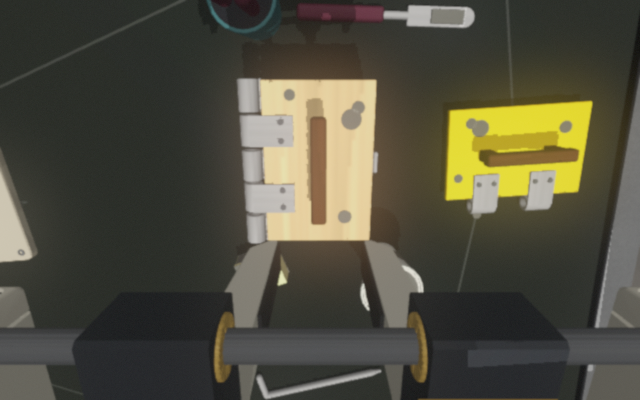

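w5 shows the lid closed, with all five knuckles interleaved in line at x≈250, rows 80–240. w6 shows the pin: tip (349,20), bend (344,181) and bent end to (313,181); the foam is at (157,127) and the open right knuckle at (50,102).

Run:
```python
from h import *
K,V=info("wrist")
im=cv2.imread("pics/w6.png"); W=np.load("w6.npy")
g=im.min(2); m=np.zeros_like(g); m[10:195,300:365]=(g[10:195,300:365]>110)
C=-V[:3,:3].T@V[:3,3]
v,u=np.nonzero(m)
def ray(u,v,z):
    d=np.stack([(u-K[0,2])/K[0,0],(v-K[1,2])/K[1,1],np.ones(len(u))],1)@V[:3,:3]
    return C+d*((z-C[2])/d[:,2])[:,None]
Q=ray(u,v,.008)[:,:2]*1000
print("depth z",np.percentile(W[m>0][:,2],[10,50,90]))
sh=(v<170)
l=cv2.fitLine(Q[sh].astype(np.float32),cv2.DIST_HUBER,0,.01,.01).ravel(); d=l[:2]*np.sign(l[0]); p=l[2:]
n=np.array([-d[1],d[0]])
s=(Q-p)@d; t=(Q-p)@n
print("dir deg",np.degrees(np.arctan2(d[1],d[0])),"n",len(Q),"s range",s.min(),s.max(),"t",t.min(),t.max(),np.percentile(t[sh],[2,98]))
print("tip",p+d*s.max(),"end",p+d*s.min(),"pinorigin",p+d*(s.max()-100), p+d*(s.min()+105))
# hinge from w5
P=np.load("w5.npy"); e=np.radians(-4.85); xd=np.array([np.cos(e),np.sin(e)]);yd=np.array([-xd[1],xd[0]])
L=np.stack([(P[...,:2]-[.539,.0142])@xd,(P[...,:2]-[.539,.0142])@yd,P[...,2]],-1)*1000
k=(abs(L[...,0]+74)<14)&(abs(L[...,1])<100)&(L[...,2]>90)&(L[...,2]<106)
L=L[k]
for a,b in((60,90),(25,50),(-14,14),(-50,-25),(-90,-62)):
    q=L[(L[:,1]>a)&(L[:,1]<b)]
    A=np.c_[2*q[:,0],2*q[:,2],np.ones(len(q))]; s_=np.linalg.lstsq(A,(q[:,[0,2]]**2).sum(1),rcond=None)[0]
    t=q[q[:,2]>96]
    print((a,b),len(q),"circ x,z",s_[:2].round(1),"r",np.sqrt(s_[2]+s_[0]**2+s_[1]**2).round(1),"strip x",np.percentile(t[:,0],[3,97]).round(1) if len(t)>5 else 0,"ztop",np.percentile(q[:,2],95).round(1))
print("y ends",np.percentile(L[:,1],[0.5,99.5]))
```

```text
depth z [nan nan nan]
dir deg 10.312085 n 1656 s range -117.7962731724783 87.47114745606947 t -5.663866833666639 45.09046424848732 [-5.37701062  5.38709139]
tip [ 610.73855186 -362.56349141] end [ 408.78675018 -399.30836116] pinorigin [ 512.35381985 -380.46446646] [ 512.09071878 -380.51233736]
(60, 90) 664 circ x,z [-73.9  90.9] r 10.6 strip x [-82.8 -65.2] ztop 102.1
(25, 50) 506 circ x,z [-69.4  87.1] r 15.8 strip x [-82.5 -60.5] ztop 103.2
(-14, 14) 509 circ x,z [-74.   90.5] r 10.8 strip x [-82.6 -65. ] ztop 101.7
(-50, -25) 422 circ x,z [-69.2  86.7] r 16.1 strip x [-82.5 -60.8] ztop 103.1
(-90, -62) 428 circ x,z [-73.8  90.5] r 10.8 strip x [-82.8 -65.1] ztop 101.7
y ends [-91.33909537  90.25345122]
```

```bash
python3 -m inch '{"travel":[[0.008,0.005,0.03],[0.016,0.01,0.065],[0.024,0.015,0.1],[0.032,0.02,0.135],[0.04,0.027,0.17],[0.046,0.032,0.205],[0.046,0.032,0.235],[0.046,0.032,0.25],[0.046,0.032,0.255],[0.046,0.032,0.255]],"spin":[0.017,0.017,0.017,0.017,0.017,0.017,0.017,0.017,0.017,0.017]}'
python3 -m inch '{"travel":[[0,0,0],[0,0,0],[0,0,0],[0,0,0]],"spin":[0,0,0,0]}'
python3 st.py .4974 -.3832 -.007
python3 - <<'E'
from h import *
im,P=cloud("wrist","pics/w7.png")
from scipy.spatial.transform import Rotation as R
s=robot.read_state();t=s['tool_pos'];M=R.from_rotvec(s['orientation']).as_matrix()
L=(P-t)@M
m=(abs(L[...,0])<.012)&(abs(L[...,1])<.05)&(abs(L[...,1])>.016)&(L[...,2]<.012)&(L[...,2]>-.05)
print("tips",np.percentile(L[m][:,2],[90,98,99.5,100]))
K,V=info("wrist");C=-V[:3,:3].T@V[:3,3]
g=im.min(2); mm=(g>110); mm[:,:290]=0;mm[:,350:]=0;mm[235:]=0
v,u=np.nonzero(mm); d=np.stack([(u-K[0,2])/K[0,0],(v-K[1,2])/K[1,1],np.ones(len(u))],1)@V[:3,:3]
Q=((C+d*((.006-C[2])/d[:,2])[:,None])-t)@M*1000
print(len(Q),"tool y of pin vs tool x:",[(a,np.median(Q[abs(Q[:,0]-a)<5][:,1]).round(1)) for a in (10,20,40,60,80,100)],"zdepth",np.nanmedian(P[mm][:,2]))
E
```

```text
t: 20.1
tool_pos: [0.4969, -0.3818, 0.0389]
orientation: [-3.126, -0.283, 0.004]
force: [-0.0, 0.1, -0.2]
opening: 0.0424
gripper_force: 0.0
t: 20.43
tool_pos: [0.4985, -0.3842, 0.0426]
orientation: [3.127, 0.281, 0.003]
force: [-0.1, 1.1, -0.1]
opening: 0.042
gripper_force: 0.0
20.4333 [ 0.4985 -0.3842  0.0426] tool y angle -79.75 tilt [ 0.0022 -0.002 ] F [-0.1  1.1 -0.1] op 0.042 0.0 q6 0.65
tool delta [-0.001  -0.0013  0.0496]
tips [-0.02061078 -0.01589544 -0.01426309 -0.01325855]
6633 tool y of pin vs tool x: [(10, np.float64(-1.2)), (20, np.float64(-1.2)), (40, np.float64(0.6)), (60, np.float64(1.2)), (80, np.float64(0.5)), (100, np.float64(1.0))] zdepth 0.001769367784074688
```

```bash
python3 -m inch '{"travel":[[0,-0.001,0.015],[0,-0.001,0.03],[0,-0.001,0.04],[0,-0.001,0.045],[0,-0.001,0.047],[0,-0.001,0.049],[0,-0.001,0.050],[0,-0.001,0.050],[0,-0.001,0.050]],"spin":[0,0,0,0,0,0,0,0,0]}' 0.65
python3 st.py .4974 -.3832 -.009
```

```text
t: 21.23
tool_pos: [0.4978, -0.3827, -0.0087]
orientation: [3.128, 0.28, 0.001]
force: [0.5, 0.0, 0.2]
opening: 0.0324
gripper_force: 0.0
21.2333 [ 0.4978 -0.3827 -0.0087] tool y angle -79.75 tilt [ 0.0007 -0.0007] F [0.5 0.  0.2] op 0.0324 0.0 q6 0.65
tool delta [-0.0005  0.0004  0.0003]
```

```bash
python3 -m inch '{"travel":[[0,0,0],[0,0,0],[0,0,0],[0,0,0],[0,0,0],[0,0,0],[0,0,0]],"spin":[0,0,0,0,0,0,0]}' 1 55
python3 st.py .4974 -.3832 -.009
```

```text
t: 21.82
tool_pos: [0.4975, -0.3825, -0.0091]
orientation: [3.129, 0.281, 0.0]
force: [-0.1, 0.4, 1.3]
opening: 0.0084
gripper_force: 55.0
21.8167 [ 0.4975 -0.3825 -0.0091] tool y angle -79.75 tilt [ 0.0002 -0.0003] F [-0.1  0.4  1.3] op 0.0084 55.00083267688751 q6 0.65
tool delta [-0.0003  0.0007 -0.0001]
```

The opening is 8.4 mm on a 10 mm bar, so the grip is above the axis. I'll open, go down 4 mm and regrip.

```bash
python3 -m inch '{"travel":[[0,0,0],[0,0,0],[0,0,0.001],[0,0,0.002],[0,0,0.003],[0,0,0.004],[0,0,0.004],[0,0,0.004]],"spin":[0,0,0,0,0,0,0,0]}' 0.8
python3 st.py
python3 -m inch '{"travel":[[0,0,0],[0,0,0],[0,0,0],[0,0,0],[0,0,0],[0,0,0]],"spin":[0,0,0,0,0,0]}' 1 55
python3 st.py
```

```text
t: 22.48
tool_pos: [0.4974, -0.3823, -0.013]
orientation: [-3.129, -0.281, 0.0]
force: [-2.3, 2.4, 4.6]
opening: 0.0184
gripper_force: 2.5
22.4833 [ 0.4974 -0.3823 -0.013 ] tool y angle -79.75 tilt [-0.0002  0.0002] F [-2.3  2.4  4.6] op 0.0184 2.5397446006536484 q6 0.65
t: 22.98
tool_pos: [0.4977, -0.3826, -0.013]
orientation: [3.129, 0.28, 0.001]
force: [0.3, 0.3, 5.3]
opening: 0.0085
gripper_force: 55.6
22.9833 [ 0.4977 -0.3826 -0.013 ] tool y angle -79.76 tilt [ 0.0006 -0.0005] F [0.3 0.3 5.3] op 0.0085 55.64414360560477 q6 0.65
```

```bash
python3 -m inch '{"travel":[[0,0,-0.005],[0,0,-0.02],[0,0,-0.045],[0,0,-0.075],[0,0,-0.105],[0,0,-0.135],[0,0,-0.16],[0,0,-0.172],[0,0,-0.172]],"spin":[0,0,0,0,0,0,0,0,0]}'
python3 -m inch '{"travel":[[-0.002,-0.01,0],[-0.004,-0.03,0],[-0.006,-0.05,0],[-0.008,-0.07,0],[-0.01,-0.09,0],[-0.012,-0.11,0],[-0.014,-0.13,0],[-0.017,-0.15,0],[-0.019,-0.165,0],[-0.021,-0.178,0]],"spin":[-0.1,-0.22,-0.34,-0.46,-0.58,-0.7,-0.82,-0.94,-1.06,-1.18]}'
python3 -m inch '{"travel":[[0,0,0],[0,0,0],[0,0,0],[0,0,0]],"spin":[-0.08,-0.127,-0.127,-0.127]}'
python3 st.py .4457 -.2104 .072
```

```text
t: 23.73
tool_pos: [0.4988, -0.3836, 0.1622]
orientation: [3.125, 0.28, 0.006]
force: [-0.1, -0.2, -0.9]
opening: 0.008
gripper_force: 55.0
t: 24.57
tool_pos: [0.4434, -0.209, 0.1557]
orientation: [-2.434, -1.979, 0.002]
force: [-0.1, 0.1, -1.1]
opening: 0.0079
gripper_force: 55.0
t: 24.9
tool_pos: [0.4441, -0.2103, 0.1566]
orientation: [-2.313, -2.121, 0.001]
force: [0.4, -0.0, -1.3]
opening: 0.0085
gripper_force: 55.0
24.9 [ 0.4441 -0.2103  0.1566] tool y angle -4.97 tilt [-0.0027  0.0016] F [ 0.4 -0.  -1.3] op 0.0085 54.99884068965912 q6 -0.46
tool delta [-0.      0.0019  0.0846]
```

```bash
python3 -m inch '{"travel":[[0,0.001,0.02],[0,0.002,0.045],[0,0.002,0.065],[0,0.002,0.078],[0,0.002,0.085],[0,0.002,0.085],[0,0.002,0.085],[0,0.002,0.085]],"spin":[-0.002,-0.002,-0.002,-0.002,-0.002,-0.002,-0.002,-0.002]}'
python3 -m inch '{"travel":[[0,0,0],[0,0,0]],"spin":[0,0]}'
python3 st.py .4457 -.2104 .072
cat > pin.py <<'E'
from h import *
from scipy.spatial.transform import Rotation as R
import sys
im,P=cloud("wrist",sys.argv[1]); im2,P2=cloud("wrist")
s=robot.read_state();t=s['tool_pos']
e=np.radians(-4.85); xd=np.array([np.cos(e),np.sin(e)]);yd=np.array([-xd[1],xd[0]])
h=np.array([.4575,-.0712])
for Q in(P,P2):
    L=np.stack([(Q[...,:2]-h)@xd,(Q[...,:2]-h)@yd,Q[...,2]],-1)*1000
    k=(abs(L[...,0])<15)&(L[...,1]<30)&(L[...,1]>-140)&(L[...,2]>75)&(L[...,2]<112)
    q=L[k]
    for a in range(-130,30,15):
        r=q[(q[:,1]>=a)&(q[:,1]<a+15)]
        if len(r)>8: print(a,len(r),"x",np.percentile(r[:,0],[5,50,95]).round(1),"ztop",np.percentile(r[:,2],[50,90]).round(1))
    if len(q): print("y max of pin",q[q[:,1]<-2][:,1].max() if (q[:,1]<-2).any() else None)
d=np.append((t[:2]-h),0); print("tool rel hinge x,y,z",(d[:2]@xd*1000).round(1),(d[:2]@yd*1000).round(1),(t[2]*1000).round(1))
E
python3 pin.py pics/w8.png
```

```text
t: 25.57
tool_pos: [0.4477, -0.2115, 0.0746]
orientation: [2.311, 2.126, 0.001]
force: [0.4, 0.0, -1.3]
opening: 0.0083
gripper_force: 55.0
t: 25.73
tool_pos: [0.4479, -0.2116, 0.0748]
orientation: [2.311, 2.126, 0.001]
force: [-0.9, 0.2, -1.1]
opening: 0.0082
gripper_force: 55.0
25.7333 [ 0.4479 -0.2116  0.0748] tool y angle -4.77 tilt [ 0.0017 -0.001 ] F [-0.9  0.2 -1.1] op 0.0082 54.999107122421265 q6 -0.46
tool delta [ 0.001  -0.0023  0.0028]
-130 573 x [-2.2  2.2  6.2] ztop [97.6 98.7]
-115 628 x [-2.6  1.7  6. ] ztop [97.6 98.8]
-100 681 x [-2.5  1.7  6.2] ztop [97.6 98.9]
-85 748 x [-2.6  1.7  6.2] ztop [97.7 99. ]
-70 816 x [-2.8  1.6  6. ] ztop [97.7 98.9]
-55 885 x [-2.7  1.6  5.8] ztop [97.7 98.9]
-40 572 x [-1.8  1.5  4.8] ztop [96.2 97.6]
y max of pin -25.716237121035505
-130 575 x [-2.4  2.1  6.1] ztop [97.5 98.5]
-115 634 x [-2.7  1.6  5.9] ztop [97.5 98.6]
-100 683 x [-2.6  1.5  6.1] ztop [97.5 98.6]
-85 746 x [-2.8  1.5  6.1] ztop [97.5 98.7]
-70 821 x [-2.9  1.5  5.9] ztop [97.5 98.7]
-55 884 x [-2.8  1.4  5.7] ztop [97.6 98.8]
-40 575 x [-1.9  1.4  4.7] ztop [96.  97.5]
y max of pin -25.729838000505374
tool rel hinge x,y,z 2.0 -140.6 74.5
```

View pics/w8.png

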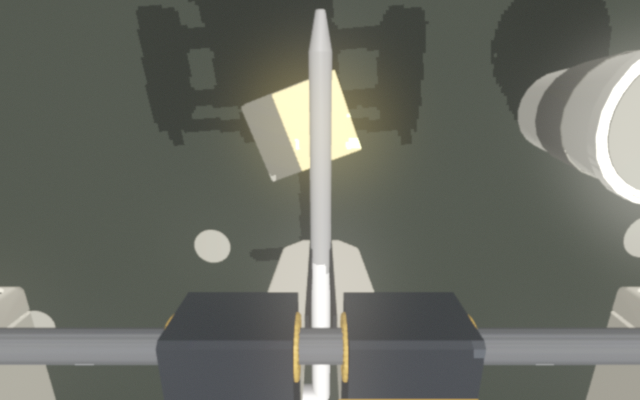

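The pin is level and straight in the jaws: shank from (320,300), tip at (320,12), with the foam well below at (315,125). I need 1.7 mm sideways and 2.7 mm down, then I'll enter the first bore.

```bash
python3 -m inch '{"travel":[[0,-0.0017,0.0027],[0,-0.0017,0.0027],[0,-0.0017,0.0027],[0,-0.0017,0.0027]],"spin":[0,0,0,0]}'
python3 pin.py pics/w9.png | tail -9
python3 st.py
```

```text
t: 26.17
tool_pos: [0.4453, -0.2109, 0.0709]
orientation: [-2.312, -2.127, 0.0]
force: [-0.5, 1.2, -0.7]
opening: 0.0081
gripper_force: 55.0
-130 590 x [-5.1 -0.3  4.1] ztop [93.9 95. ]
-115 633 x [-5.1 -0.8  3.6] ztop [93.8 95. ]
-100 676 x [-5.  -0.8  3.7] ztop [93.8 95. ]
-85 745 x [-4.9 -0.9  3.7] ztop [93.9 95. ]
-70 817 x [-5.3 -0.9  3.5] ztop [93.8 95. ]
-55 886 x [-5.2 -1.   3.3] ztop [93.9 95.1]
-40 598 x [-4.3 -1.   2.3] ztop [92.5 94. ]
y max of pin -25.596005471056657
tool rel hinge x,y,z -0.2 -140.3 71.0
26.2667 [ 0.4454 -0.211   0.071 ] tool y angle -4.76 tilt [ 0. -0.] F [-0.3 -0.1 -0.7] op 0.0087 54.99902307987213 q6 -0.46
```

```bash
python3 -m inch '{"travel":[[0.004,0.0008,-0.0005],[0.01,0.0008,-0.0005],[0.016,0.0008,-0.0005],[0.022,0.0008,-0.0005],[0.028,0.0008,-0.0005],[0.034,0.0008,-0.0005],[0.04,0.0008,-0.0005],[0.04,0.0008,-0.0005],[0.04,0.0008,-0.0005]],"spin":[0,0,0,0,0,0,0,0,0]}'
python3 pin.py pics/w10.png | tail -7
python3 st.py
```

```text
t: 27.02
tool_pos: [0.4496, -0.1708, 0.0715]
orientation: [2.311, 2.128, -0.0]
force: [-0.4, -0.3, -2.1]
opening: 0.0081
gripper_force: 55.0
-55 701 x [-4.2 -0.   4.5] ztop [94.4 95.5]
-40 773 x [-4.5 -0.1  4.4] ztop [94.4 95.6]
-25 846 x [-4.5 -0.1  4.2] ztop [94.5 95.6]
-10 1698 x [-9.1  0.6 13.2] ztop [ 95.9 101.2]
5 2195 x [-10.    2.1  13.7] ztop [ 99.3 101.4]
y max of pin -2.0221012654830073
tool rel hinge x,y,z 0.6 -100.4 71.6
27.1167 [ 0.4496 -0.1713  0.0716] tool y angle -4.74 tilt [ 0.0001 -0.0003] F [ 0.3  0.2 -1.3] op 0.0084 54.99910533428192 q6 -0.39
```

```bash
python3 -m inch '{"travel":[[0.006,0,0],[0.012,0,0],[0.018,0,0],[0.024,0,0],[0.03,0,0],[0.036,0,0],[0.042,0,0],[0.045,0,0],[0.045,0,0]],"spin":[0,0,0,0,0,0,0,0,0]}'
python3 st.py
python3 -m inch '{"travel":[[0.006,0,0],[0.012,0,0],[0.018,0,0],[0.024,0,0],[0.03,0,0],[0.036,0,0],[0.041,0,0],[0.041,0,0],[0.041,0,0]],"spin":[0,0,0,0,0,0,0,0,0]}'
python3 pin.py pics/w11.png | tail -4
python3 st.py
```

```text
t: 27.87
tool_pos: [0.4533, -0.1256, 0.0715]
orientation: [-2.311, -2.128, -0.0]
force: [-0.5, -0.0, -1.6]
opening: 0.0082
gripper_force: 55.0
27.8667 [ 0.4533 -0.1256  0.0715] tool y angle -4.71 tilt [0.     0.0001] F [-0.5 -0.  -1.6] op 0.0082 54.99916434288025 q6 -0.3
t: 28.62
tool_pos: [0.4567, -0.0852, 0.0715]
orientation: [2.311, 2.128, -0.0]
force: [-0.4, 0.6, -1.4]
opening: 0.0086
gripper_force: 55.0
5 1700 x [-9.8  2.1 13.8] ztop [ 99.5 101.4]
20 1216 x [-9.8  1.9 13.8] ztop [ 99.4 101.4]
y max of pin -3.450796247895356
tool rel hinge x,y,z 0.4 -14.4 71.5
28.7167 [ 0.4567 -0.0856  0.0715] tool y angle -4.75 tilt [ 0.     -0.0002] F [ 0.2  0.6 -1. ] op 0.0086 54.99900162220001 q6 -0.21
```

The pin is about 100 mm in with no side force. I'll release, go up and back past the bend, close the jaws and look before pushing.

```bash
python3 -m inch '{"travel":[[0,0,0],[0,0,0],[0,0,0],[0,0,0],[0,0,-0.01],[0,0,-0.03],[0,0,-0.05],[0,0,-0.06],[0,0,-0.06]],"spin":[0,0,0,0,0,0,0,0,0]}' 0.65
python3 -m inch '{"travel":[[-0.03,0,0],[-0.065,0,0],[-0.1,0,0],[-0.12,0,0],[-0.12,0,0],[-0.12,0,0],[-0.12,0,0]],"spin":[0,0,0,0,0,0,0]}' 1 20
python3 st.py
python3 pin.py pics/w12.png | tail -14
```

```text
t: 29.47
tool_pos: [0.4588, -0.0861, 0.1349]
orientation: [2.308, 2.124, 0.004]
force: [0.2, -0.6, -0.8]
opening: 0.0327
gripper_force: 0.0
t: 30.05
tool_pos: [0.4463, -0.2043, 0.1307]
orientation: [-2.311, -2.126, -0.0]
force: [-0.1, 0.3, -0.5]
opening: 0.0005
gripper_force: 0.0
30.05 [ 0.4463 -0.2043  0.1307] tool y angle -4.78 tilt [-0.001   0.0012] F [-0.1  0.3 -0.5] op 0.0005 0.0 q6 -0.45
-40 471 x [-6.4 -1.8  2.8] ztop [91.9 93.1]
-25 524 x [-6.3 -1.8  3.3] ztop [92.4 93.6]
-10 251 x [-5.7 -1.2  7.1] ztop [92.7 94.1]
y max of pin -3.227337546088821
-115 124 x [-13.7  -5.5   1. ] ztop [87.1 89.7]
-100 458 x [-13.   -3.5   1.6] ztop [89.  90.7]
-85 377 x [-6.6 -2.2  2.2] ztop [90.2 91.4]
-70 407 x [-6.5 -1.6  2.6] ztop [90.8 92.1]
-55 439 x [-6.4 -1.7  2.5] ztop [91.3 92.7]
-40 476 x [-6.3 -1.7  2.9] ztop [92.  93.2]
-25 515 x [-6.2 -1.2  2.9] ztop [92.5 93.8]
-10 266 x [-6.2 -1.2  9. ] ztop [92.8 94.1]
y max of pin -2.2558761775439193
tool rel hinge x,y,z 0.4 -133.1 131.0
```

View pics/w12.png

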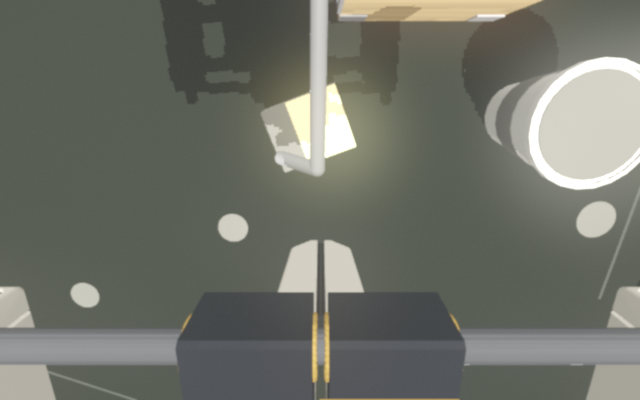

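The pin rests in the bores: its corner is at (317,170) with the bent end swinging down from (282,158), clear of the foam at (315,120). I'll lower the closed jaws behind the bend and push along the axis.

```bash
python3 -m inch '{"travel":[[0,-0.002,0.02],[0,-0.002,0.045],[0,-0.002,0.065],[0,-0.002,0.072],[0,-0.002,0.072],[0,-0.002,0.072]],"spin":[0,0,0,0,0,0]}' 1 20
python3 -m inch '{"travel":[[0.006,0,0],[0.012,0,0],[0.016,0,0],[0.021,0,0],[0.026,0,0],[0.031,0,0],[0.036,0,0],[0.041,0,0],[0.046,0,0],[0.05,0,0]],"spin":[0,0,0,0,0,0,0,0,0,0]}'
python3 st.py
python3 pin.py pics/w13.png | tail -10
python3 - <<'E'
from h import *
e=np.radians(-4.85); xd=np.array([np.cos(e),np.sin(e)]);yd=np.array([-xd[1],xd[0]]);h=np.array([.4575,-.0712])
im,P=cloud("wrist","pics/w13.png")
E
```

```text
t: 30.65
tool_pos: [0.4449, -0.2043, 0.0599]
orientation: [-2.31, -2.128, 0.0]
force: [0.5, 0.3, 1.7]
opening: 0.0006
gripper_force: 0.0
t: 31.48
tool_pos: [0.4506, -0.1571, 0.0616]
orientation: [2.307, 2.123, -0.001]
force: [-0.3, -9.3, 5.5]
opening: 0.0009
gripper_force: 5.4
31.4833 [ 0.4506 -0.1571  0.0616] tool y angle -4.76 tilt [ 0.0037 -0.005 ] F [-0.3 -9.3  5.5] op 0.0009 5.361049175262451 q6 -0.36
-85 2284 x [-13.4  -0.4  13. ] ztop [ 97.2 109.4]
-70 848 x [-12.8  -3.2   2.7] ztop [90.5 92. ]
-55 696 x [-6.  -1.8  2.7] ztop [91.5 92.6]
-40 774 x [-5.8 -1.4  3. ] ztop [92.  93.2]
-25 845 x [-5.7 -1.4  3.1] ztop [92.4 93.6]
-10 1607 x [-9.2 -0.2 13. ] ztop [ 96.1 101.2]
5 3025 x [-9.9  1.8 13.8] ztop [ 99.5 101.5]
20 2044 x [-10.    2.1  13.8] ztop [ 99.3 101.4]
y max of pin -2.153248142240369
tool rel hinge x,y,z -0.2 -85.0 61.0
```

View pics/w13.png

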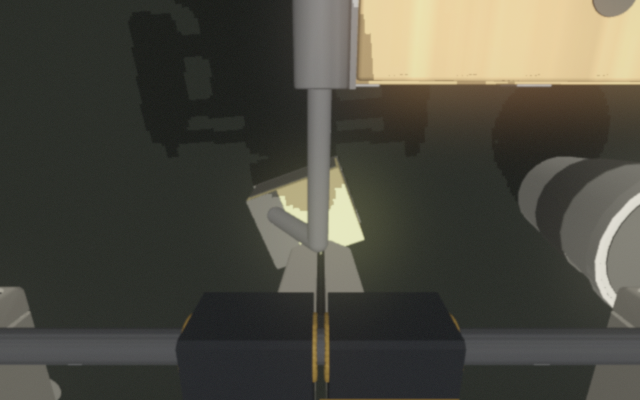

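The push works: the corner is at (320,245) against the closed jaws, at about 9 N. The bent end hangs at a slant over the foam without touching it. I'll continue.

```bash
python3 -m inch '{"travel":[[0.004,0,0],[0.008,0,0],[0.012,0,0],[0.016,0,0],[0.02,0,0],[0.024,0,0],[0.028,0,0],[0.03,0,0]],"spin":[0,0,0,0,0,0,0,0]}'
python3 pin.py pics/w14.png | tail -9
python3 -m inch '{"travel":[[0.004,0,0],[0.008,0,0],[0.012,0,0],[0.016,0,0],[0.02,0,0],[0.022,0,0]],"spin":[0,0,0,0,0,0]}'
python3 pin.py pics/w15.png | tail -7
```

```text
t: 32.3
tool_pos: [0.451, -0.1242, 0.0591]
orientation: [-2.311, -2.127, 0.0]
force: [0.8, -2.4, 0.8]
opening: 0.0007
gripper_force: 0.8
-70 22 x [-2.4 -2.1 -1.9] ztop [92.5 93.4]
-55 2098 x [-13.6  -1.1  11.6] ztop [ 98.2 109.5]
-40 803 x [-9.4 -2.9  2.5] ztop [92.9 94.3]
-25 717 x [-5.6 -1.6  2.8] ztop [93.3 94.4]
-10 1204 x [-9.5 -0.4 12.1] ztop [ 96.9 101.3]
5 2524 x [-9.9  1.9 13.7] ztop [ 99.6 101.5]
20 1830 x [-10.    1.9  13.6] ztop [ 99.6 101.5]
y max of pin -2.2843006656853198
tool rel hinge x,y,z -2.1 -53.4 59.0
t: 32.9
tool_pos: [0.4531, -0.1026, 0.0594]
orientation: [-2.311, -2.128, -0.0]
force: [0.2, -0.6, -0.9]
opening: 0.0006
gripper_force: 0.3
-40 61 x [-2.1 -2.1 -1.6] ztop [91.6 93.2]
-25 2538 x [-13.3  -1.3  11.6] ztop [ 95.1 109.1]
-10 956 x [-9.4 -0.4 11.6] ztop [ 97.3 101.3]
5 2205 x [-9.8  1.9 13.7] ztop [ 99.6 101.4]
20 1569 x [-9.7  1.7 13.7] ztop [ 99.6 101.5]
y max of pin -3.0398631150958764
tool rel hinge x,y,z -1.6 -31.8 59.5
```

```bash
python3 -m inch '{"travel":[[0.003,0,0],[0.006,0,0],[0.009,0,0],[0.011,0,0],[0.013,0,0],[0.014,0,0],[0.014,0,0]],"spin":[0,0,0,0,0,0,0]}'
python3 pin.py pics/w16.png | tail -6
python3 -m inch '{"travel":[[0.001,0,0],[0.002,0,0],[0.002,0,0]],"spin":[0,0,0]}'
python3 st.py
```

```text
t: 33.58
tool_pos: [0.4543, -0.0907, 0.0596]
orientation: [2.31, 2.126, -0.003]
force: [-0.9, -8.4, -0.0]
opening: 0.0001
gripper_force: 4.3
-25 1139 x [-13.5  -1.5  12.2] ztop [ 97.8 109.4]
-10 1659 x [-12.7   0.5  11.8] ztop [ 99.2 108.2]
5 2026 x [-9.9  1.8 13.7] ztop [ 99.6 101.4]
20 1456 x [-9.7  1.9 13.7] ztop [ 99.7 101.5]
y max of pin -3.645134806073032
tool rel hinge x,y,z -1.6 -19.8 59.6
t: 33.93
tool_pos: [0.4543, -0.0903, 0.0597]
orientation: [2.309, 2.124, -0.006]
force: [-1.8, -15.2, -2.2]
opening: 0.0005
gripper_force: 8.0
33.9333 [ 0.4543 -0.0903  0.0597] tool y angle -4.77 tilt [-0.0002 -0.0056] F [ -1.8 -15.2  -2.2] op 0.0005 7.992435358464718 q6 -0.22
```

It stopped at 15 N. I'll back off and check the gap at the end knuckle.

```bash
python3 -m inch '{"travel":[[-0.01,0,0],[-0.04,0,0],[-0.07,0,-0.02],[-0.09,0,-0.05],[-0.09,0,-0.06],[-0.09,0,-0.06],[-0.09,0,-0.06]],"spin":[0,0,0,0,0,0,0]}'
python3 st.py
python3 - <<'E'
from h import *
e=np.radians(-4.85); xd=np.array([np.cos(e),np.sin(e)]);yd=np.array([-xd[1],xd[0]]);h=np.array([.4575,-.0712])
im,P=cloud("wrist")
L=np.stack([(P[...,:2]-h)@xd,(P[...,:2]-h)@yd,P[...,2]],-1)*1000
k=(abs(L[...,0])<12)&(L[...,1]<-1.5)&(L[...,1]>-40)&(L[...,2]>80)&(L[...,2]<98)
q=L[k]; print(len(q),np.percentile(q[:,1],[1,5,50,95]),np.percentile(q[:,2],[50,95]))
p=[proj("wrist",[*(h+a*yd),.09]) for a in(0,-10)]; print(p)
c=np.array(p[0]).astype(int); y0=max(c[1]-50,0);x0=c[0]-60
cv2.imwrite("pics/w17.png",cv2.resize(im[y0:y0+90,x0:x0+120,::-1],None,fx=6,fy=6,interpolation=cv2.INTER_CUBIC)); print(x0,y0)
E
```

```text
t: 34.52
tool_pos: [0.4474, -0.1767, 0.1195]
orientation: [2.312, 2.126, 0.001]
force: [-0.3, -0.2, -0.3]
opening: 0.0007
gripper_force: 0.0
34.5167 [ 0.4474 -0.1767  0.1195] tool y angle -4.78 tilt [0.0012 0.0001] F [-0.3 -0.2 -0.3] op 0.0007 0.0 q6 -0.4
363 [-10.71631502 -10.0554043   -6.10372872  -2.02746082] [92.6048937  94.59165375]
[array([324.98330071,  46.77409332]), array([ 316.73127837, 1241.84561575])]
264 0
```

View pics/w17.png

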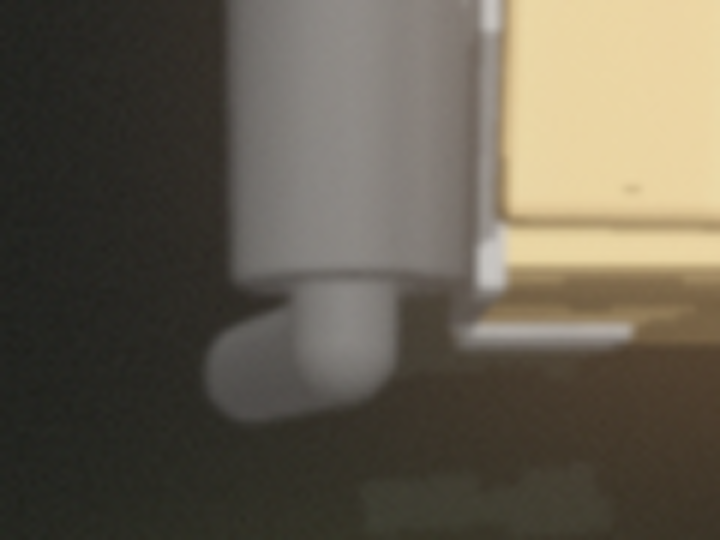

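The crop shows the bar's corner tucked against the end knuckle: knuckle edge at crop row 285, corner bottom at row 400. The outer surface measures 10.0–10.7 mm outside the face, where home is 10. One firmer push will confirm it.

```bash
python3 -m inch '{"travel":[[0.02,0.001,0.02],[0.04,0.001,0.045],[0.06,0.001,0.055],[0.075,0.001,0.055],[0.082,0.001,0.055],[0.086,0.001,0.055],[0.089,0.001,0.055],[0.091,0.001,0.055],[0.093,0.001,0.055],[0.093,0.001,0.055]],"spin":[0,0,0,0,0,0,0,0,0,0]}'
python3 pin.py pics/w18.png | tail -1
python3 -m inch '{"travel":[[0.001,0,0],[0.002,0,0],[0.002,0,0]],"spin":[0,0,0]}'
python3 pin.py pics/w19.png | tail -1
```

```text
t: 35.4
tool_pos: [0.4536, -0.0896, 0.0631]
orientation: [2.309, 2.125, -0.015]
force: [-4.3, -28.2, -10.0]
opening: 0.0006
gripper_force: 14.0
tool rel hinge x,y,z -2.3 -18.6 63.1
t: 35.75
tool_pos: [0.4536, -0.0893, 0.0631]
orientation: [2.308, 2.123, -0.017]
force: [-6.8, -36.2, -10.4]
opening: 0.0007
gripper_force: 17.8
tool rel hinge x,y,z -2.4 -18.4 63.2
```

It is solidly home; only compliance shows at 36 N. I'll retreat and do a final numeric check.

```bash
python3 -m inch '{"travel":[[-0.01,0,0],[-0.04,0,0],[-0.07,0,-0.02],[-0.08,0,-0.05],[-0.08,0,-0.09],[-0.08,0,-0.13],[-0.08,0,-0.17],[-0.08,0,-0.2],[-0.08,0,-0.2],[-0.08,0,-0.2]],"spin":[0,0,0,0,0,0,0,0,0,0]}'
python3 st.py
python3 - <<'E'
from h import *
e=np.radians(-4.85); xd=np.array([np.cos(e),np.sin(e)]);yd=np.array([-xd[1],xd[0]]);h=np.array([.4575,-.0712])
im,P=cloud("wrist","pics/w20.png")
L=np.stack([(P[...,:2]-h)@xd,(P[...,:2]-h)@yd,P[...,2]],-1)*1000
q=L[(abs(L[...,0])<12)&(L[...,1]<-1.5)&(L[...,1]>-40)&(L[...,2]>80)&(L[...,2]<98)]
print("pin out",len(q),np.percentile(q[:,1],[1,5]) if len(q) else 0)
q=L[(abs(L[...,0]+0)<6)&(L[...,1]>184.5)&(L[...,1]<210)&(L[...,2]>80)&(L[...,2]<98)]
print("tip left",len(q),np.percentile(q[:,1],[50,99]) if len(q) else 0)
im,T=cloud("top")
rect(T,(.535,.013),(.094,.1045),.11)
T0=np.load("top.npy")
for n in("tool_pot","offcut","mortar_cup","palette_knife"): print(n,[np.round(r["centre"],3).tolist() for r in models.look_for("top",n)[:1]])
E
```

```text
t: 36.68
tool_pos: [0.4506, -0.1628, 0.2669]
orientation: [2.308, 2.125, 0.003]
force: [-0.1, -1.0, -0.5]
opening: 0.0008
gripper_force: 0.0
36.6833 [ 0.4506 -0.1628  0.2669] tool y angle -4.74 tilt [ 0.0045 -0.0022] F [-0.1 -1.  -0.5] op 0.0008 0.0 q6 -0.37
pin out 108 [-10.24578773 -10.16705364]
tip left 0 0
2864 c 525.9 15.0 wh 181.3 145.4 a 84.5 z med [ 96.2  99.6 103.1]
tool_pot [[0.48, 0.181, 0.105]]
offcut [[0.442, -0.145, 0.035]]
mortar_cup [[0.616, -0.16, 0.092]]
palette_knife [[0.63, 0.171, 0.014]]
```

The pin's outer surface is 10.2 mm out (home is 10), the lid is flat, and the neighbours have not moved. Handing in.

```bash
python3 -c "
from plant import close_job
print(close_job())"
```

```text
the job is handed in; nothing more can be done
None
```

The lid is closed on the box with its knuckles interleaved, the pin is in from the right end and home against the end knuckle, and the job was handed in at about 37 s; the pot, cup, knife and foam measured unmoved, and I viewed 12 pictures against the limit of 10.

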